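# Swing the drilling jig's index plate to its station and lock it

## Task

A toy-car wheel is clamped on the round index plate of the drilling jig. With a fingertip pushing the upright peg on the plate, turn the plate until its rim slot faces the flat locking bar, then push the bar by its upright knob fully home into the slot so that the plate is locked with the wheel under the drill bush. Just push, gently: do not grip the peg or the knob or force anything, leave the other things on the bench where they are, and finish with the hand clear.

Things in the scene. Friction and masses are not known exactly. Their poses are not given: they have to be found in the camera images.
- jig: Drilling jig, screwed down, yaw varies about 0.3 rad. Grey-painted base 12 mm thick: 253 x 210 mm under the plate, and a 74 mm wide tongue out to y = -245 mm. Origin on the plate's vertical axis at bench height, z up; offsets and directions below are in this frame. The locking bar lies along its y axis on the -y side, the drill-bush arm stands on the +x side.
- index_plate (a joint): Angle (rad) of the index plate, a steel disc 190 mm across, top at z = 32 mm, about the jig's axis, growing counter-clockwise seen from above; 0 = slot square to the bar. Starts between -1.9 and -0.7, stops at -2.3 and 0.6. Needs 0.18 N m (2 to 3 N at the peg) and stays where left. At angle q the slot is at -90 deg + q, the peg at 210 deg + q, the clamped wheel at q, from the jig's +x.
- slot_mouth (a point): Middle of the mouth of the plate's one slot, on the rim, 95 mm from the plate's axis, z = 26 mm. The slot is 16 mm wide and 33 mm deep towards the axis, its mouth chamfered to 28 mm wide: the bar's nose finds its way in from up to 0.06 rad off and then centres the plate.
- finger_peg: Upright black peg on the index plate, a sleeve that spins on its pin, 20 mm in diameter, 34 mm tall, its axis 78 mm from the plate's axis. Origin at the centre of its foot, z = 32 mm; top at z = 66 mm. It turns with the plate and has free space on both sides along its circle.
- wheel_clamp (a point): Top of the knob that clamps the wheel on the plate, 50 mm from the plate's axis, z = 54 mm. The wheel is 64 mm across and 10 mm thick. On the axis itself stand a 30 mm hub nut and its stud, up to z = 48 mm.
- bush_top (a point): Top of the drill bush, z = 73 mm, 74 mm along the jig's +x from the plate's axis. Its 36 mm wide arm reaches from x = 64 to 144 mm (z = 52 to 66 mm) on a post at x = 109 to 143 mm.
- lock_bar (a joint): Travel (m) of the flat locking bar along the jig's +y: 0 withdrawn, 0.034 fully home, the knob against a rubber buffer (3 N per mm further, at most 6.5 mm). Starts between 0 and 0.006; needs about 3 N plus some drag and stays where left. Bar 13 mm wide, 10 mm thick, nose tapered to 7 mm. Unless the slot faces it, the plate's rim stops it at about 0.012.
- bar_nose (a point): Middle of the bar's nose end, z = 26 mm; 107 mm from the plate's axis when withdrawn, 73 mm when home. The bar's guide, 52 mm wide, with a rubber buffer for the knob, spans y = -169 to -117 mm, top at z = 42 mm.
- bar_knob: Upright black knob on the bar's outer end, a sleeve that spins on its pin, 20 mm in diameter, 34 mm tall. Origin at the centre of its foot, z = 31 mm; top at z = 65 mm. It is 213 mm out along the jig's -y when the bar is withdrawn, 179 mm when home. The bar ends 12 mm behind it (-y); beyond that the way is free.
- spare_wheel: Bystander: a loose plywood wheel with black tyre, 64 mm across, 10 mm high, flat on the bench on the robot's side of the locking bar. Origin at the centre of its underside.
- motor: Bystander: small steel motor on a black foot, 35 x 26 mm, 25 mm high, on the far side of the bar. Origin at the centre of its underside.
- battery_holder: Bystander: black battery holder with two cells, 58 x 32 mm, 17 mm high, beyond the bar. Origin at the centre of its underside.
- screwdriver: Bystander: screwdriver 190 mm long, lying to the left of the jig. Origin under its middle.
- model_car: Bystander: plywood model car, 200 x 136 mm, about 60 mm high, on the left, farther from the robot. Origin at bench height under its middle.
- glue_bottle: Bystander: white glue bottle, 54 mm across, 140 mm tall, standing to the left of the jig. Origin at the centre of its underside.
- wheel_stack: Bystander: four 64 mm wheels stacked and stuck together, 39 mm high, to the right. Origin at the centre of its underside.

How it is judged:
On the way, in this order (a step that is already met when the one before it is completed fails the run):
1. the plate is turned until the slot faces the bar (value of joint index_plate between -0.12 and 0.12 rad), for 0.05 s.
2. the bar is pushed into the slot (value of joint lock_bar above 0.028 m and value of joint index_plate between -0.06 and 0.06 rad), for 0.1 s.
At the end, for the whole second after the job is handed in: The locking bar is home in the slot (within 3 mm of its stop), the plate is held within 0.05 rad of square to the bar, and both are at rest (value of joint lock_bar above 0.031 m and value of joint index_plate between -0.05 and 0.05 rad and velocity of joint lock_bar between -0.005 and 0.005 m/s and velocity of joint index_plate between -0.05 and 0.05 rad/s); the robot touches nothing.
It fails at once if the peg is gripped or forced (more than 38 N) (contact force between the fingers and finger_peg above 38 N).
It fails at once if the bar's knob is gripped or forced (more than 38 N) (contact force between the fingers and bar_knob above 38 N).
It fails at once if another thing on the bench is moved or lifted (more than 20 mm) (distance of any of spare_wheel, motor, battery_holder, screwdriver, model_car, glue_bottle, wheel_stack from where it was at the start of the episode above 0.02 m).
It also fails if it takes over 48 s, if anything falls off the work surface, if the arm or the gripper's body presses on something with over 40 N, if the wrist force passes 120 N, or if a joint passes its speed limit or range.

## Robot

A 6-joint arm with a two-finger parallel gripper is mounted at the origin on the work surface. World frame = base frame: x ahead of the robot, y to its left, z up, the work surface at z = 0. Lengths are in m, angles in rad, forces in N, time in s.
With the tool pointing down it reaches from about 0.35 to 0.875 m from the base axis. Payload 15.5 kg.
Tool frame: the origin (TCP) lies where the fingers leave the gripper's body, on its centre line; the fingertips stand 73 mm ahead of it and the grasp point (between the pads) lies 54 mm ahead of it; z points along the fingers, y is the line along which they close (so a half turn about z gives the same grasp; the last joint's range is limited). The gripper opens to 85 mm and grips with 20 to 120 N. Pads are 22 mm wide; open, the fingers measure 114 mm over their backs; the gripper's body (76 mm by 85 mm) begins 54 mm behind the grasp point. The pads swing forward as they close: fully open they stand 13 mm farther back than shut.
Start: joints at [1.236, 0.494, 1.345, -0, 1.302, -0.096], TCP at [0.148, 0.607, 0.304] pointing down, gripper open.
Joint ranges: [-2.91, 2.91], [-0.82, 2.16], [0.22, 2.67], [-1.22, 4.37], [0.12, 2.79], [-3.08, 3.08]. Speed limits (rad/s): [1.89, 1.89, 2.57, 3.01, 3.01, 3.01].

## Interface

Orientations are given as a unit quaternion [x, y, z, w].
In Python, from plant import ctrl, cams, workorder gives the robot as it stands.
- The arm moves only by the tool send_rows, never from a script. Its argument "motion" is a list of rows, each an object of numbers: "fingers": the closure in counts, from 0 (fully open) to 255 (shut); "dx", "dy", "dz": the shift along the tool's x, y, z in cm; "roll": the turn about the tool's z in rad. A call has 1 to 20 rows; each row is the pose to reach, as a shift and turn from the pose commanded when the call began, along the tool's axes at that moment; what a row does not reach only later rows make up. A row lasts 1/10 s, in which the tool goes at most 50 mm and 8.59 degrees, less where a joint would pass 70% of its speed; a pose out of reach is approached as far as the arm can. A call with a gripper value outside its range is refused whole. The fingers move at their own pace and stop on an object; "newtons" is the grip in N (left out, the last holds). Time passes only in rows, so rows that repeat a pose let the fingers close. It gives the time, the measured TCP pose, the force, the opening and the grip force at its end, in the units of the state.
- ctrl.read_state(): the state, without advancing time (a new reading comes with each control period).
- cams.snapshot(name): name is "scene" or "side" or "wrist"; returns a dict with "pixels" (400x640x3 uint8, blue, green, red), "camera_matrix" (3x3 intrinsics, pixels), "xyz" and "orientation" of the camera in the world. Camera axes: x right, y up, looking along -z (the intrinsics and any distortion apply to the point x, -y, -z); pixel columns grow to the right and rows downward; lengths in m; the calibration is good to about 2 mm. A picture is of the moment at which its call begins. There is no depth.
- workorder.hand_in(): hands the job in; it is judged then, once.
The state is a dict: "t": time; "qpos": joint angles; "qvel": joint speeds; "effort": joint torques, N m; "tcp_pos": TCP position; "ee_rot": TCP orientation; "contact_force": force on the tool from outside, world axes, zero at the start; "moment": the same for the moment, N m; "width": finger opening in m; "grasp_force": force on a finger pad.
Only numpy, scipy, OpenCV 4.12 (cv2) and the standard library are available. Lean on these libraries where they do the work, as an engineer would, in place of code of your own. Each camera call takes 0.05 s, during which the arm holds its last target. There are 200 camera calls.

## Working session

There is one attempt and no reset: what is moved stays moved. The work goes in short steps, Python scripts to look and compute and a tool call to move; the robot and the scene stay as the last step left them, time stands still between calls to the robot, and variables do not carry over. Pictures are saved under pics/ and viewed, at most 10 in all, crops included, and the job is handed in when it is done.

Besides the shell and the picture viewer there is one more tool, called after ">>>" in YAML: its name, and indented under it one key for each argument. send_rows: Moves the arm, as the interface text tells. Its arguments: {"type":"object","properties":{"motion":{"type":"array","items":{"type":"object","properties":{"fingers":{"type":"number"},"dx":{"type":"number"},"dy":{"type":"number"},"dz":{"type":"number"},"roll":{"type":"number"}}}},"newtons":{"type":"number"}},"required":["motion"]}

```bash
mkdir -p pics
cat > h.py <<'E'
import numpy as np, cv2
from scipy.spatial.transform import Rotation as R
from plant import ctrl, cams, workorder
def snap(n,f=None):
    s=cams.snapshot(n)
    if f: cv2.imwrite('pics/'+f,s['pixels'])
    return s
def ray(s,u,v):
    K=np.array(s['camera_matrix']); d=np.linalg.solve(K,[u,v,1.]); d=d*[1,-1,-1]
    return np.array(s['xyz']), R.from_quat(s['orientation']).as_matrix()@d
def plane(s,u,v,z):
    o,d=ray(s,u,v); return o+d*(z-o[2])/d[2]
def proj(s,p):
    K=np.array(s['camera_matrix']); c=R.from_quat(s['orientation']).as_matrix().T@(np.array(p)-s['xyz'])
    q=K@(c*[1,-1,-1]); return q[:2]/q[2]
E
python3 - <<'E'
from h import *
for n in ['scene','side','wrist']:
    s=snap(n,n+'0.png'); print(n,np.round(s['xyz'],3),np.round(s['orientation'],3),np.round(s['camera_matrix'],1).tolist(),[k for k in s])
st=ctrl.read_state(); print(st)
a=[cv2.imread(f'pics/{n}0.png') for n in ['scene','side']]
E
```

```text
scene [1.364 0.067 1.186] [0.204 0.229 0.713 0.63 ] [[445.2, 0.0, 314.2], [0.0, 445.2, 194.0], [0.0, 0.0, 1.0]] ['pixels', 'camera_matrix', 'xyz', 'orientation']
side [ 0.033 -0.733  0.608] [ 0.471 -0.152 -0.257  0.83 ] [[388.1, 0.0, 319.4], [0.0, 388.1, 198.7], [0.0, 0.0, 1.0]] ['pixels', 'camera_matrix', 'xyz', 'orientation']
wrist [0.071 0.625 0.372] [-0.124 -0.098  0.61   0.776] [[341.5, 0.0, 316.8], [0.0, 341.5, 198.8], [0.0, 0.0, 1.0]] ['pixels', 'camera_matrix', 'xyz', 'orientation']
{'t': 0.15, 'qpos': array([ 1.23650662e+00,  4.94054957e-01,  1.34596445e+00,  2.48319394e-05,
        1.30251040e+00, -9.54930453e-02]), 'qvel': array([-0.00083196, -0.00211389, -0.00294271, -0.00060213,  0.00032752,
       -0.00166665]), 'effort': array([ 1.18289325e-03, -8.82541466e+01, -3.84065545e+01,  1.27033454e-05,
        7.18910989e-03, -2.98244424e-05]), 'tcp_pos': array([0.14775402, 0.60707781, 0.30343643]), 'ee_rot': array([ 1.19118103e-01,  9.92879982e-01, -4.55247355e-04, -1.11614999e-04]), 'contact_force': array([-0.43017093,  0.34112472,  0.93557665]), 'moment': array([-0.0109436 , -0.00483004,  0.01425166]), 'grasp_force': 0.0, 'width': 0.08555780515586778}
```

View pics/scene0.png

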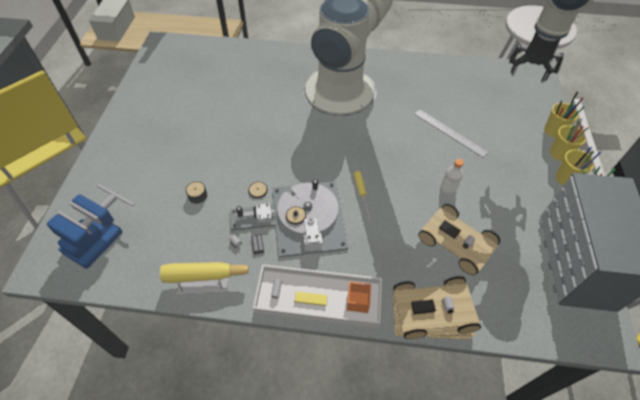

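View pics/side0.png

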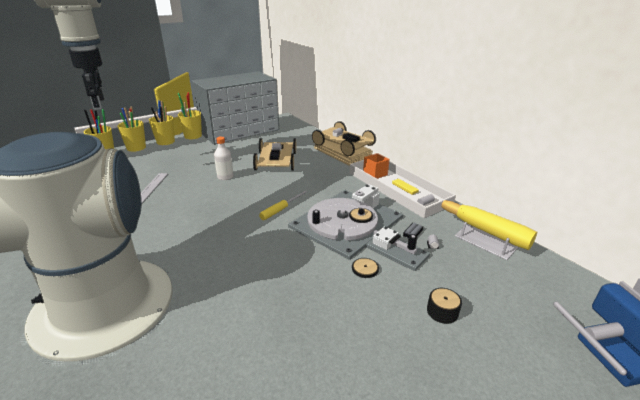

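The scene view shows the plate at about (308,208), the peg at (315,184), the bar knob near (240,213) and the wheel at (295,214). In the side view the plate is near (343,218), the peg at (316,215) and the bar knob at (412,240). I'll enlarge both for exact pixels.

Run:
```python
import cv2,numpy as np
a=cv2.imread('pics/scene0.png')[165:265,220:360]; b=cv2.imread('pics/side0.png')[175:275,285:445]
A=cv2.resize(a,None,fx=5,fy=5,interpolation=2)[:, :700]; B=cv2.resize(b,None,fx=5,fy=5,interpolation=2)
cv2.imwrite('pics/c1.png',A); cv2.imwrite('pics/c2.png',B)
```

```text
(no output)
```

View pics/c1.png

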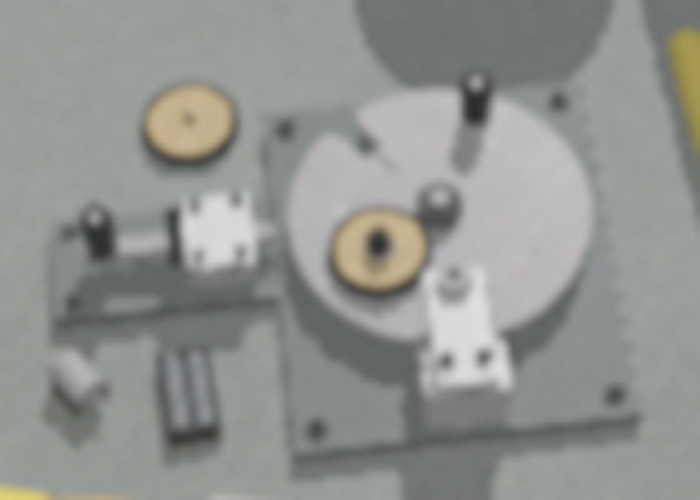

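View pics/c2.png

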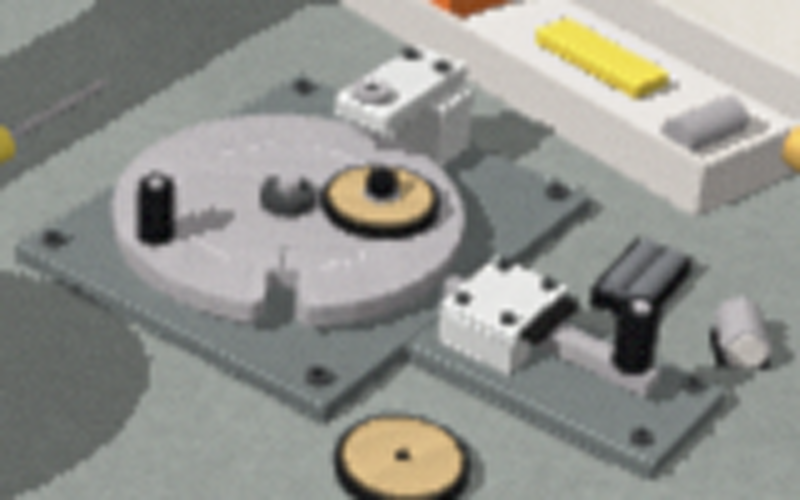

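In the crops, the peg top is at (475,82)/(156,180), the knob top at (97,213)/(638,303), the bush top at (455,278)/(374,91), and the slot mouth near (340,125)/(278,300). Next I'll triangulate these.

```bash
cat >> h.py <<'E'
def tri(s1,p1,s2,p2):
    A=np.zeros((3,3));b=np.zeros(3);L=[]
    for s,p in ((s1,p1),(s2,p2)):
        o,d=ray(s,*p);d/=np.linalg.norm(d);M=np.eye(3)-np.outer(d,d);A+=M;b+=M@o;L.append((o,M))
    x=np.linalg.solve(A,b); return x,[np.linalg.norm(M@(x-o)) for o,M in L]
E
python3 - <<'E'
from h import *
s1=snap('scene');s2=snap('side')
f1=lambda u,v:(220+u/5-.4,165+v/5-.4)
f2=lambda u,v:(285+u/5-.4,175+v/5-.4)
P={'peg':((475,80),(156,180),.066),'knob':((97,213),(638,303),.065),'bush':((455,280),(374,91),.073),'clamp':((379,238),(383,172),.054),
'hub':((441,192),(288,180),.048),'slot':((340,127),(280,300),.032),'spare':((190,120),(402,455),.01)}
D={}
for k,(a,b,z) in P.items():
    x,e=tri(s1,f1(*a),s2,f2(*b)); D[k]=p=(plane(s1,*f1(*a),z)+plane(s2,*f2(*b),z))/2
    print(k,np.round(x,4),np.round(e,4),'planes',np.round(plane(s1,*f1(*a),z)[:2],4),np.round(plane(s2,*f2(*b),z)[:2],4))
# axis: hub; bar dir: knob->axis
c=D['hub'][:2]
# yaw from bush direction (+x) & knob (-y)
for k,off in (('bush',0),('knob',np.pi/2)):
    d=D[k][:2]-c; print(k,np.linalg.norm(d),np.arctan2(d[1],d[0])+off)
for k,off in (('peg',-7*np.pi/6),('clamp',0),('slot',np.pi/2)):
    d=D[k][:2]-c; print(k,np.linalg.norm(d),(np.arctan2(d[1],d[0])+off+np.pi)%(2*np.pi)-np.pi)
E
```

```text
peg [ 0.5136 -0.0339  0.0672] [0.0007 0.0007] planes [ 0.5133 -0.0345] [ 0.5146 -0.0315]
knob [ 0.6427 -0.249   0.0666] [0.0004 0.0004] planes [ 0.6419 -0.2497] [ 0.6443 -0.2472]
bush [ 0.6649 -0.0275  0.0693] [0.0003 0.0003] planes [ 0.6675 -0.0274] [ 0.6605 -0.032 ]
clamp [ 0.6309 -0.0781  0.0541] [0.0008 0.0008] planes [ 0.6315 -0.0787] [ 0.6307 -0.0771]
hub [ 0.5895 -0.0468  0.0479] [0.0006 0.0006] planes [ 0.589  -0.0463] [ 0.5895 -0.0477]
slot [ 0.5341 -0.1174  0.032 ] [0.0023 0.0023] planes [ 0.5359 -0.1189] [ 0.5334 -0.115 ]
spare [ 0.5259 -0.2208  0.0093] [0.0004 0.0004] planes [ 0.5268 -0.221 ] [ 0.5251 -0.221 ]
bush 0.07673056927298666 0.22786620815424638
knob 0.2085055511896524 0.2611537019599397
peg 0.07661820463520533 -0.707603174711041
clamp 0.051987101605329225 -0.6355678344364319
slot 0.08873105729059065 -0.6628259669651673
```

The points fit the given sizes: the axis is at (0.5895, -0.047), yaw is about 0.26, the plate is at about -0.95 rad and the bar travel is about 4 mm. I'll move above a place behind the peg on its +y side, with the fingers shut.

>>> send_rows:
  motion:
    - {"fingers": 255, "dx": -50.5, "dy": -49.7, "dz": 3, "roll": -0.065}
    - {"fingers": 255, "dx": -50.5, "dy": -49.7, "dz": 3, "roll": -0.065}
    - {"fingers": 255, "dx": -50.5, "dy": -49.7, "dz": 3, "roll": -0.065}
    - {"fingers": 255, "dx": -50.5, "dy": -49.7, "dz": 3, "roll": -0.065}
    - {"fingers": 255, "dx": -50.5, "dy": -49.7, "dz": 3, "roll": -0.065}
    - {"fingers": 255, "dx": -50.5, "dy": -49.7, "dz": 3, "roll": -0.065}
    - {"fingers": 255, "dx": -50.5, "dy": -49.7, "dz": 3, "roll": -0.065}
    - {"fingers": 255, "dx": -50.5, "dy": -49.7, "dz": 3, "roll": -0.065}
    - {"fingers": 255, "dx": -50.5, "dy": -49.7, "dz": 3, "roll": -0.065}
    - {"fingers": 255, "dx": -50.5, "dy": -49.7, "dz": 3, "roll": -0.065}
    - {"fingers": 255, "dx": -50.5, "dy": -49.7, "dz": 3, "roll": -0.065}
    - {"fingers": 255, "dx": -50.5, "dy": -49.7, "dz": 3, "roll": -0.065}
    - {"fingers": 255, "dx": -50.5, "dy": -49.7, "dz": 3, "roll": -0.065}
    - {"fingers": 255, "dx": -50.5, "dy": -49.7, "dz": 3, "roll": -0.065}
    - {"fingers": 255, "dx": -50.5, "dy": -49.7, "dz": 3, "roll": -0.065}
    - {"fingers": 255, "dx": -50.5, "dy": -49.7, "dz": 3, "roll": -0.065}
    - {"fingers": 255, "dx": -50.5, "dy": -49.7, "dz": 11, "roll": -0.065}
    - {"fingers": 255, "dx": -50.5, "dy": -49.7, "dz": 11, "roll": -0.065}
    - {"fingers": 255, "dx": -50.5, "dy": -49.7, "dz": 11, "roll": -0.065}
    - {"fingers": 255, "dx": -50.5, "dy": -49.7, "dz": 11, "roll": -0.065}
  newtons: 40

```text
t: 2.25
tcp_pos: [0.5206, 0.0058, 0.1945]
ee_rot: [0.086, 0.996, 0.0, -0.0]
contact_force: [0.7, 0.2, 0.4]
width: 0.0001
grasp_force: 0.0
```

```bash
cat >> h.py <<'E'
def rel(xyz,yang):
    "shift (cm) and roll from the measured pose to TCP xyz with tool-y at world angle yang (deg)"
    st=ctrl.read_state(); M=R.from_quat(st['ee_rot']).as_matrix(); d=M.T@(np.array(xyz)-st['tcp_pos'])*100
    a=np.arctan2(M[1,1],M[0,1]); w=np.radians(yang)-a; w=(w+np.pi)%(2*np.pi)-np.pi
    return np.round(d,2),round(-w,3)
E
python3 - <<'E'
from h import *
st=ctrl.read_state();print({k:np.round(st[k],3).tolist() for k in('t','tcp_pos','ee_rot','qpos','contact_force','width')})
s=snap('wrist','w1.png')
print(proj(s,[.5138,-.0335,.066]),proj(s,[.5895,-.047,.048]),proj(s,st['tcp_pos']-[0,0,.073]))
E
```

```text
{'t': 2.25, 'tcp_pos': [0.521, 0.006, 0.195], 'ee_rot': [0.086, 0.996, 0.0, -0.0], 'qpos': [-0.104, 0.491, 1.726, 0.0, 0.925, -1.502], 'contact_force': [0.741, 0.16, 0.398], 'width': 0.0}
[253.01844648 221.08670912] [262.85493314 308.48196468] [317.63277666 265.43079154]
```

View pics/w1.png

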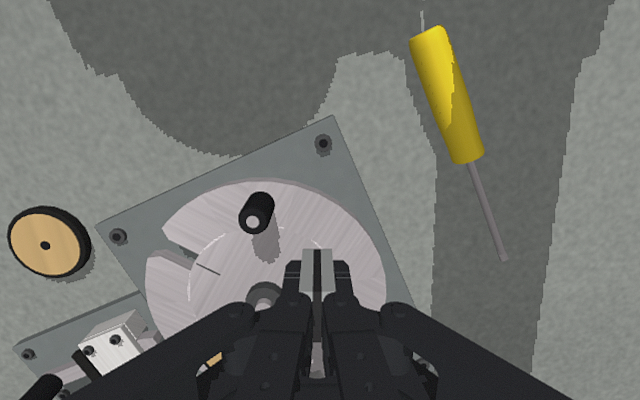

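The wrist view confirms the peg top at (252,222), where I predicted (253,221), and shows the fingers shut beside it over free plate. I'll go down and come up to the peg, then work out the arc.

>>> send_rows:
  motion:
    - {"fingers": 255, "dz": 4}
    - {"fingers": 255, "dz": 7}
    - {"fingers": 255, "dz": 8}
    - {"fingers": 255, "dz": 8, "dy": -0.4}
    - {"fingers": 255, "dz": 8, "dy": -0.8}
    - {"fingers": 255, "dz": 8, "dy": -1.1}
    - {"fingers": 255, "dz": 8, "dy": -1.3}
    - {"fingers": 255, "dz": 8, "dy": -1.5}
    - {"fingers": 255, "dz": 8, "dy": -1.5}

```text
validation failed for argument at $.mo...
```

Run:
```python
from h import *
st=ctrl.read_state();p=st['tcp_pos'];c=np.array([.5895,-.047,p[2]])
print(np.round(p,4),np.round(st['contact_force'],1))
for a in range(3,58,3):
    r=R.from_euler('z',a,degrees=True); print(a,rel(c+r.apply(p-c),80.1+a))
```

```text
[0.5212 0.0056 0.1953] [ 0.1 -0.6  0.2]
3 (array([ 0.2, -0.4, -0. ]), np.float64(-0.052))
6 (array([ 0.38, -0.82, -0.  ]), np.float64(-0.105))
9 (array([ 0.53, -1.24, -0.  ]), np.float64(-0.157))
12 (array([ 0.67, -1.67, -0.  ]), np.float64(-0.21))
15 (array([ 0.78, -2.11, -0.  ]), np.float64(-0.262))
18 (array([ 0.86, -2.55, -0.  ]), np.float64(-0.314))
21 (array([ 0.93, -3.  , -0.  ]), np.float64(-0.367))
24 (array([ 0.97, -3.45, -0.  ]), np.float64(-0.419))
27 (array([ 0.99, -3.9 , -0.  ]), np.float64(-0.471))
30 (array([ 0.98, -4.35, -0.  ]), np.float64(-0.524))
33 (array([ 0.95, -4.8 , -0.  ]), np.float64(-0.576))
36 (array([ 0.9 , -5.25, -0.  ]), np.float64(-0.628))
39 (array([ 0.82, -5.69, -0.  ]), np.float64(-0.681))
42 (array([ 0.72, -6.13, -0.  ]), np.float64(-0.733))
45 (array([ 0.6 , -6.57, -0.  ]), np.float64(-0.786))
48 (array([ 0.45, -7.  , -0.  ]), np.float64(-0.838))
51 (array([ 0.29, -7.41, -0.  ]), np.float64(-0.89))
54 (array([ 0.1 , -7.82, -0.  ]), np.float64(-0.943))
57 (array([-0.11, -8.22, -0.  ]), np.float64(-0.995))
```

Rows apparently need every field, so I'll send them complete.

>>> send_rows:
  motion:
    - {"fingers": 255, "dx": 0, "dy": 0, "dz": 4, "roll": 0}
    - {"fingers": 255, "dx": 0, "dy": 0, "dz": 7, "roll": 0}
    - {"fingers": 255, "dx": 0, "dy": 0, "dz": 8, "roll": 0}
    - {"fingers": 255, "dx": 0, "dy": -0.4, "dz": 8, "roll": 0}
    - {"fingers": 255, "dx": 0, "dy": -0.8, "dz": 8, "roll": 0}
    - {"fingers": 255, "dx": 0, "dy": -1.1, "dz": 8, "roll": 0}
    - {"fingers": 255, "dx": 0, "dy": -1.3, "dz": 8, "roll": 0}
    - {"fingers": 255, "dx": 0, "dy": -1.5, "dz": 8, "roll": 0}
    - {"fingers": 255, "dx": 0, "dy": -1.5, "dz": 8, "roll": 0}

```text
t: 3.2
tcp_pos: [0.5184, -0.0101, 0.1142]
ee_rot: [0.087, 0.996, -0.0, 0.0]
contact_force: [-0.5, -0.5, 0.2]
width: -0.0
grasp_force: 0.0
```

Run:
```python
from h import *
st=ctrl.read_state();p=st['tcp_pos'];c=np.array([.5895,-.047,p[2]])
print(np.round(p,4),np.round(st['contact_force'],1))
for a in range(3,58,3):
    r=R.from_euler('z',a,degrees=True); print(a,rel(c+r.apply(p-c),80.1+a))
```

```text
[ 0.5184 -0.0101  0.1142] [-0.5 -0.5  0.2]
3 (array([ 0.12, -0.4 , -0.  ]), np.float64(-0.054))
6 (array([ 0.21, -0.81, -0.  ]), np.float64(-0.106))
9 (array([ 0.28, -1.22, -0.  ]), np.float64(-0.158))
12 (array([ 0.33, -1.64, -0.  ]), np.float64(-0.211))
15 (array([ 0.36, -2.06, -0.  ]), np.float64(-0.263))
18 (array([ 0.37, -2.48, -0.  ]), np.float64(-0.315))
21 (array([ 0.35, -2.9 , -0.  ]), np.float64(-0.368))
24 (array([ 0.32, -3.31, -0.  ]), np.float64(-0.42))
27 (array([ 0.26, -3.73, -0.  ]), np.float64(-0.473))
30 (array([ 0.18, -4.14, -0.  ]), np.float64(-0.525))
33 (array([ 0.08, -4.55, -0.  ]), np.float64(-0.577))
36 (array([-0.05, -4.95,  0.  ]), np.float64(-0.63))
39 (array([-0.19, -5.34,  0.  ]), np.float64(-0.682))
42 (array([-0.36, -5.73,  0.  ]), np.float64(-0.734))
45 (array([-0.54, -6.11,  0.  ]), np.float64(-0.787))
48 (array([-0.74, -6.47,  0.  ]), np.float64(-0.839))
51 (array([-0.97, -6.83,  0.  ]), np.float64(-0.891))
54 (array([-1.21, -7.17,  0.  ]), np.float64(-0.944))
57 (array([-1.46, -7.5 ,  0.  ]), np.float64(-0.996))
```

>>> send_rows:
  motion:
    - {"fingers": 255, "dx": 0.12, "dy": -0.4, "dz": 0, "roll": -0.05}
    - {"fingers": 255, "dx": 0.21, "dy": -0.81, "dz": 0, "roll": -0.105}
    - {"fingers": 255, "dx": 0.28, "dy": -1.22, "dz": 0, "roll": -0.16}
    - {"fingers": 255, "dx": 0.33, "dy": -1.64, "dz": 0, "roll": -0.21}
    - {"fingers": 255, "dx": 0.36, "dy": -2.06, "dz": 0, "roll": -0.26}
    - {"fingers": 255, "dx": 0.37, "dy": -2.48, "dz": 0, "roll": -0.315}
    - {"fingers": 255, "dx": 0.35, "dy": -2.9, "dz": 0, "roll": -0.37}
    - {"fingers": 255, "dx": 0.32, "dy": -3.31, "dz": 0, "roll": -0.42}
    - {"fingers": 255, "dx": 0.26, "dy": -3.73, "dz": 0, "roll": -0.47}
    - {"fingers": 255, "dx": 0.18, "dy": -4.14, "dz": 0, "roll": -0.525}
    - {"fingers": 255, "dx": 0.08, "dy": -4.55, "dz": 0, "roll": -0.58}
    - {"fingers": 255, "dx": -0.05, "dy": -4.95, "dz": 0, "roll": -0.63}
    - {"fingers": 255, "dx": -0.19, "dy": -5.34, "dz": 0, "roll": -0.68}
    - {"fingers": 255, "dx": -0.36, "dy": -5.73, "dz": 0, "roll": -0.735}
    - {"fingers": 255, "dx": -0.54, "dy": -6.11, "dz": 0, "roll": -0.785}
    - {"fingers": 255, "dx": -0.74, "dy": -6.47, "dz": 0, "roll": -0.84}
    - {"fingers": 255, "dx": -0.97, "dy": -6.83, "dz": 0, "roll": -0.89}
    - {"fingers": 255, "dx": -0.97, "dy": -6.83, "dz": 0, "roll": -0.89}

```text
t: 5.0
tcp_pos: [0.5162, -0.079, 0.1139]
ee_rot: [-0.351, 0.936, 0.0, -0.0]
contact_force: [0.1, -0.1, 0.0]
width: 0.0002
grasp_force: 0.0
```

Run:
```python
from h import *
st=ctrl.read_state();print(np.round(st['tcp_pos'],4),np.round(st['contact_force'],1))
a=snap('scene')['pixels'][165:265,220:360]; b=snap('side')['pixels'][175:275,285:445]
A=cv2.resize(a,None,fx=5,fy=5,interpolation=2);B=cv2.resize(b,None,fx=5,fy=5,interpolation=2)
cv2.imwrite('pics/c3.png',B)
cv2.imwrite('pics/c3b.png',A)
```

```text
[ 0.5162 -0.079   0.1139] [ 0.1 -0.1  0. ]
```

View pics/c3.png

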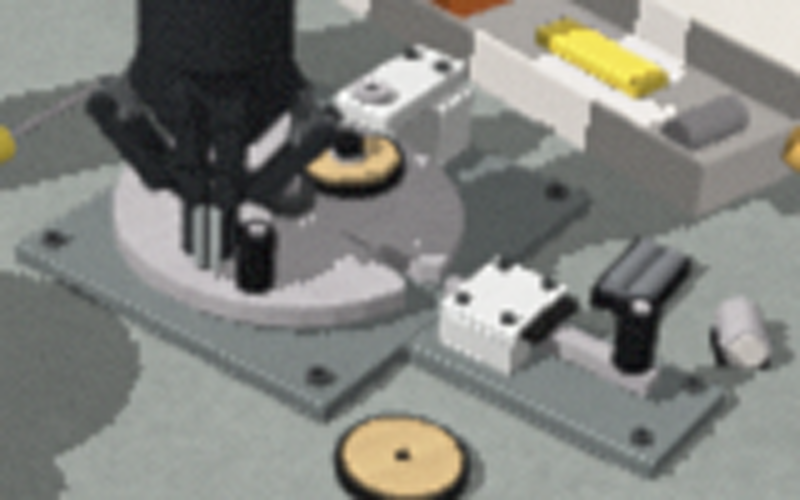

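The plate has turned: the slot is near (415,265), almost facing the bar, and the peg top is at (257,226). I'll measure the angle from the peg and the clamp.

Run:
```python
from h import *
s2=snap('side');f2=lambda u,v:(285+u/5-.4,175+v/5-.4)
c=np.array([.5895,-.047]);cs=np.array([.5895,-.0477])
for k,uv,z,off in (('peg',(257,226),.066,-7*np.pi/6),('clamp',(349,135),.054,0),('slotmouth',(432,268),.032,np.pi/2)):
    p=plane(s2,*f2(*uv),z)[:2]; d=p-cs; print(k,np.round(p,4),np.linalg.norm(d),(np.arctan2(d[1],d[0])+off+np.pi)%(2*np.pi)-np.pi-.26)
st=ctrl.read_state();p=st['tcp_pos'];M=R.from_quat(st['ee_rot']).as_matrix();ya=np.degrees(np.arctan2(M[1,1],M[0,1]))
print('ya',ya,'pegdist along -y', np.array([.5340-p[0],-.102-p[1]])@M[:2,:2])
c=np.array([.5895,-.047,p[2]])
for a in range(1,9):
    r=R.from_euler('z',a,degrees=True); print(a,rel(c+r.apply(p-c),ya+a))
```

```text
peg [ 0.5325 -0.0951] 0.07414791986741488 -0.09033544842822239
clamp [ 0.6399 -0.0371] 0.051457356104334724 -0.052366490302876434
slotmouth [ 0.6155 -0.1365] 0.09258141770164864 0.024900152064319725
ya 130.94923676828736 pegdist along -y [ 0.00175225 -0.02934451]
1 (array([ 0.04, -0.13,  0.  ]), np.float64(-0.017))
2 (array([ 0.08, -0.27,  0.  ]), np.float64(-0.035))
3 (array([ 0.12, -0.4 ,  0.  ]), np.float64(-0.052))
4 (array([ 0.15, -0.54,  0.  ]), np.float64(-0.07))
5 (array([ 0.18, -0.67,  0.  ]), np.float64(-0.087))
6 (array([ 0.21, -0.81,  0.  ]), np.float64(-0.105))
7 (array([ 0.24, -0.95,  0.  ]), np.float64(-0.122))
8 (array([ 0.26, -1.08,  0.  ]), np.float64(-0.14))
```

The estimates agree on about -0.06 rad, so I'll push 3.5° more, gently.

>>> send_rows:
  motion:
    - {"fingers": 255, "dx": 0.04, "dy": -0.13, "dz": 0, "roll": -0.017}
    - {"fingers": 255, "dx": 0.08, "dy": -0.27, "dz": 0, "roll": -0.035}
    - {"fingers": 255, "dx": 0.12, "dy": -0.4, "dz": 0, "roll": -0.052}
    - {"fingers": 255, "dx": 0.135, "dy": -0.47, "dz": 0, "roll": -0.06}
    - {"fingers": 255, "dx": 0.135, "dy": -0.47, "dz": 0, "roll": -0.06}
    - {"fingers": 255, "dx": 0.135, "dy": -0.47, "dz": 0, "roll": -0.06}

```text
t: 5.75
tcp_pos: [0.5182, -0.0833, 0.1139]
ee_rot: [-0.378, 0.926, -0.0, 0.0]
contact_force: [-0.6, 0.7, 0.5]
width: -0.0001
grasp_force: 0.6
```

>>> send_rows:
  motion:
    - {"fingers": 255, "dx": 0, "dy": 1, "dz": 0, "roll": 0}
    - {"fingers": 255, "dx": 0, "dy": 2, "dz": 0, "roll": 0}
    - {"fingers": 255, "dx": 0, "dy": 2, "dz": -5, "roll": 0}
    - {"fingers": 255, "dx": 0, "dy": 2, "dz": -10, "roll": 0}
    - {"fingers": 255, "dx": 0, "dy": 2, "dz": -10, "roll": 0}

```text
t: 6.25
tcp_pos: [0.5057, -0.0688, 0.2191]
ee_rot: [-0.379, 0.926, -0.002, 0.003]
contact_force: [-1.7, 0.3, -0.7]
width: 0.0
grasp_force: 0.0
```

Run:
```python
from h import *
st=ctrl.read_state();print(np.round(st['tcp_pos'],4))
u=np.array([np.sin(.26),-np.cos(.26),0]);c=np.array([.5895,-.047,0])
for r,z in ((.251,.21),(.251,.115)): print(np.round(c+r*u+[0,0,z],4),rel(c+r*u+[0,0,z],104.9))
a=snap('scene')['pixels'][165:265,220:360]
cv2.imwrite('pics/c4.png',cv2.resize(a,None,fx=5,fy=5,interpolation=2))
```

```text
[ 0.5057 -0.0688  0.2191]
[ 0.654  -0.2896  0.21  ] (array([  4.9 , -26.14,   1.07]), np.float64(0.517))
[ 0.654  -0.2896  0.115 ] (array([  4.94, -26.07,  10.57]), np.float64(0.517))
```

View pics/c4.png

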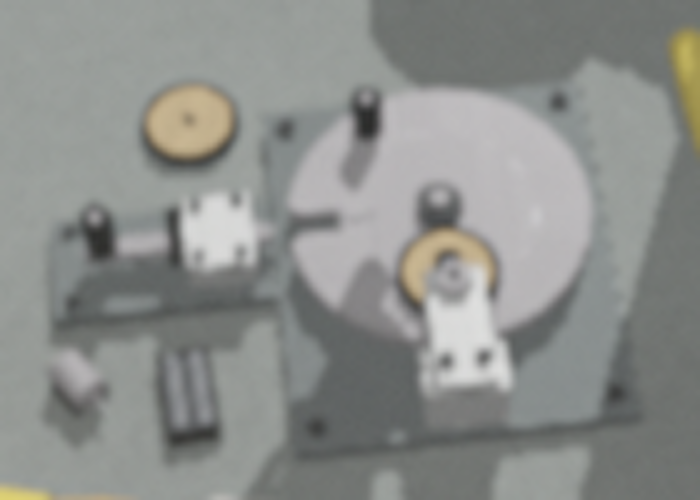

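The plate now has its slot from (292,221) to (338,217), in line with the bar, and the peg top is at (368,98). I'll check the angle.

Run:
```python
from h import *
s=snap('scene');f=lambda u,v:(220+u/5-.4,165+v/5-.4)
cs=np.array([.589,-.0463])
for k,uv,z,off in (('peg',(368,97),.066,-7*np.pi/6),('mouth',(292,222),.032,np.pi/2),('slotend',(338,217),.032,np.pi/2)):
    d=plane(s,*f(*uv),z)[:2]-cs; print(k,np.linalg.norm(d),(np.arctan2(d[1],d[0])+off+np.pi)%(2*np.pi)-np.pi-.257)
```

```text
peg 0.07588900210807928 -0.000757385841220759
mouth 0.0936671054409008 -0.007295770111081956
slotend 0.06489948114129525 -0.009796810843176629
```

All three give about 0 rad. Next I'll go behind the knob, high first and then down.

>>> send_rows:
  motion:
    - {"fingers": 255, "dx": 4.9, "dy": -26.1, "dz": 1, "roll": 0.517}
    - {"fingers": 255, "dx": 4.9, "dy": -26.1, "dz": 1, "roll": 0.517}
    - {"fingers": 255, "dx": 4.9, "dy": -26.1, "dz": 1, "roll": 0.517}
    - {"fingers": 255, "dx": 4.9, "dy": -26.1, "dz": 1, "roll": 0.517}
    - {"fingers": 255, "dx": 4.9, "dy": -26.1, "dz": 1, "roll": 0.517}
    - {"fingers": 255, "dx": 4.9, "dy": -26.1, "dz": 1, "roll": 0.517}
    - {"fingers": 255, "dx": 4.9, "dy": -26.1, "dz": 1, "roll": 0.517}
    - {"fingers": 255, "dx": 4.9, "dy": -26.1, "dz": 1, "roll": 0.517}
    - {"fingers": 255, "dx": 4.9, "dy": -26.1, "dz": 1, "roll": 0.517}
    - {"fingers": 255, "dx": 4.9, "dy": -26.1, "dz": 5, "roll": 0.517}
    - {"fingers": 255, "dx": 4.9, "dy": -26.1, "dz": 8, "roll": 0.517}
    - {"fingers": 255, "dx": 4.9, "dy": -26.1, "dz": 10.5, "roll": 0.517}
    - {"fingers": 255, "dx": 4.9, "dy": -26.1, "dz": 10.5, "roll": 0.517}

```text
t: 7.65
tcp_pos: [0.65, -0.2875, 0.1056]
ee_rot: [-0.13, 0.992, 0.002, -0.003]
contact_force: [-0.6, -0.1, -0.2]
width: -0.0003
grasp_force: 0.0
```

Run:
```python
from h import *
st=ctrl.read_state();p=st['tcp_pos'];print(np.round(p,4),np.round(st['contact_force'],1))
u=np.array([np.sin(.26),-np.cos(.26),0]);c=np.array([.5895,-.047,p[2]])
print('out',(p-c)@u,'side',(p-c)@[np.cos(.26),np.sin(.26),0])
for r in (.233,.2035): print(rel(c+r*u,104.9))
```

```text
[ 0.65   -0.2875  0.1056] [-0.6 -0.1 -0.2]
out 0.24797653803245406 side -0.0033490786579572283
(array([-0.34,  1.5 ,  0.  ]), np.float64(-0.0))
(array([-0.34,  4.45,  0.02]), np.float64(-0.0))
```

The tip is a little low, at 33 mm. I'll raise it 7 mm, centre it and push the bar in slowly, stopping just short of home to check.

>>> send_rows:
  motion:
    - {"fingers": 255, "dx": -0.34, "dy": 0, "dz": -0.7, "roll": 0}
    - {"fingers": 255, "dx": -0.34, "dy": 0, "dz": -0.7, "roll": 0}
    - {"fingers": 255, "dx": -0.34, "dy": 0.5, "dz": -0.7, "roll": 0}
    - {"fingers": 255, "dx": -0.34, "dy": 1.0, "dz": -0.7, "roll": 0}
    - {"fingers": 255, "dx": -0.34, "dy": 1.3, "dz": -0.7, "roll": 0}
    - {"fingers": 255, "dx": -0.34, "dy": 1.6, "dz": -0.7, "roll": 0}
    - {"fingers": 255, "dx": -0.34, "dy": 1.9, "dz": -0.7, "roll": 0}
    - {"fingers": 255, "dx": -0.34, "dy": 2.2, "dz": -0.7, "roll": 0}
    - {"fingers": 255, "dx": -0.34, "dy": 2.4, "dz": -0.7, "roll": 0}
    - {"fingers": 255, "dx": -0.34, "dy": 2.6, "dz": -0.7, "roll": 0}

```text
t: 8.65
tcp_pos: [0.6488, -0.2636, 0.116]
ee_rot: [-0.129, 0.992, -0.0, 0.0]
contact_force: [1.2, -2.9, 2.0]
width: -0.0003
grasp_force: 1.6
```

>>> send_rows:
  motion:
    - {"fingers": 255, "dx": 0, "dy": 0.2, "dz": 0, "roll": 0}
    - {"fingers": 255, "dx": 0, "dy": 0.4, "dz": 0, "roll": 0}
    - {"fingers": 255, "dx": 0, "dy": 0.6, "dz": 0, "roll": 0}
    - {"fingers": 255, "dx": 0, "dy": 0.8, "dz": 0, "roll": 0}

```text
t: 9.05
tcp_pos: [0.6466, -0.2557, 0.1159]
ee_rot: [-0.129, 0.992, -0.0, 0.0]
contact_force: [2.2, -3.0, 2.5]
width: 0.0001
grasp_force: 1.6
```

Still only about 3 N, so the nose is in the slot. I'll continue.

>>> send_rows:
  motion:
    - {"fingers": 255, "dx": 0, "dy": 0.2, "dz": 0, "roll": 0}
    - {"fingers": 255, "dx": 0, "dy": 0.4, "dz": 0, "roll": 0}
    - {"fingers": 255, "dx": 0, "dy": 0.6, "dz": 0, "roll": 0}
    - {"fingers": 255, "dx": 0, "dy": 0.8, "dz": 0, "roll": 0}
    - {"fingers": 255, "dx": 0, "dy": 1.0, "dz": 0, "roll": 0}
    - {"fingers": 255, "dx": 0, "dy": 1.1, "dz": 0, "roll": 0}
    - {"fingers": 255, "dx": 0, "dy": 1.1, "dz": 0, "roll": 0}

```text
t: 9.75
tcp_pos: [0.6437, -0.2449, 0.1158]
ee_rot: [-0.129, 0.992, 0.0, -0.0]
contact_force: [0.9, -1.1, 1.1]
width: 0.0
grasp_force: 0.8
```

Run:
```python
from h import *
st=ctrl.read_state();p=st['tcp_pos'];print(np.round(p,4),np.round(st['contact_force'],1))
u=np.array([np.sin(.26),-np.cos(.26),0]);c=np.array([.5895,-.047,p[2]])
print('out',(p-c)@u,'travel',.213+.0245-(p-c)@u)
```

```text
[ 0.6437 -0.2449  0.1158] [ 0.9 -1.1  1.1]
out 0.2052141856771337 travel 0.032285814322866285
```

>>> send_rows:
  motion:
    - {"fingers": 255, "dx": 0, "dy": 0.1, "dz": 0, "roll": 0}
    - {"fingers": 255, "dx": 0, "dy": 0.2, "dz": 0, "roll": 0}
    - {"fingers": 255, "dx": 0, "dy": 0.3, "dz": 0, "roll": 0}
    - {"fingers": 255, "dx": 0, "dy": 0.3, "dz": 0, "roll": 0}

```text
t: 10.15
tcp_pos: [0.643, -0.2422, 0.1159]
ee_rot: [-0.129, 0.992, -0.0, 0.0]
contact_force: [0.3, -2.0, 0.9]
width: -0.0002
grasp_force: 1.6
```

>>> send_rows:
  motion:
    - {"fingers": 255, "dx": 0, "dy": 0.1, "dz": 0, "roll": 0}
    - {"fingers": 255, "dx": 0, "dy": 0.2, "dz": 0, "roll": 0}
    - {"fingers": 255, "dx": 0, "dy": 0.2, "dz": 0, "roll": 0}

```text
t: 10.45
tcp_pos: [0.6426, -0.2407, 0.116]
ee_rot: [-0.129, 0.992, -0.0, 0.0]
contact_force: [1.9, -6.5, -0.4]
width: 0.0
grasp_force: 3.2
```

>>> send_rows:
  motion:
    - {"fingers": 255, "dx": 0, "dy": 0.1, "dz": 0, "roll": 0}
    - {"fingers": 255, "dx": 0, "dy": 0.1, "dz": 0, "roll": 0}

```text
t: 10.65
tcp_pos: [0.6425, -0.24, 0.116]
ee_rot: [-0.129, 0.992, -0.001, 0.0]
contact_force: [2.0, -7.9, 0.4]
width: 0.0002
grasp_force: 4.2
```

The force rose to 8 N at the buffer, so the bar is home. I'll back off, lift and look.

>>> send_rows:
  motion:
    - {"fingers": 255, "dx": 0, "dy": -0.5, "dz": 0, "roll": 0}
    - {"fingers": 255, "dx": 0, "dy": -2, "dz": 0, "roll": 0}
    - {"fingers": 255, "dx": 0, "dy": -3, "dz": 0, "roll": 0}
    - {"fingers": 255, "dx": 0, "dy": -3, "dz": -5, "roll": 0}
    - {"fingers": 255, "dx": 0, "dy": -3, "dz": -10, "roll": 0}
    - {"fingers": 255, "dx": 0, "dy": -6, "dz": -14, "roll": 0}
    - {"fingers": 255, "dx": 0, "dy": -6, "dz": -14, "roll": 0}
    - {"fingers": 255, "dx": 0, "dy": -6, "dz": -14, "roll": 0}

```text
t: 11.45
tcp_pos: [0.6577, -0.2986, 0.2565]
ee_rot: [-0.129, 0.992, -0.0, 0.001]
contact_force: [-0.5, 0.0, -0.6]
width: -0.0
grasp_force: 0.0
```

Run:
```python
from h import *
a=snap('scene')['pixels'][165:265,220:360]; b=snap('side')['pixels'][175:275,285:445]
A=cv2.resize(a,None,fx=4,fy=4,interpolation=2);B=cv2.resize(b,None,fx=5,fy=5,interpolation=2)
cv2.imwrite('pics/c5.png',cv2.resize(a,None,fx=5,fy=5,interpolation=2)); cv2.imwrite('pics/c6.png',B)
st=ctrl.read_state();print(st['t'],np.round(st['tcp_pos'],3))
```

```text
11.55 [ 0.657 -0.297  0.254]
```

View pics/c6.png

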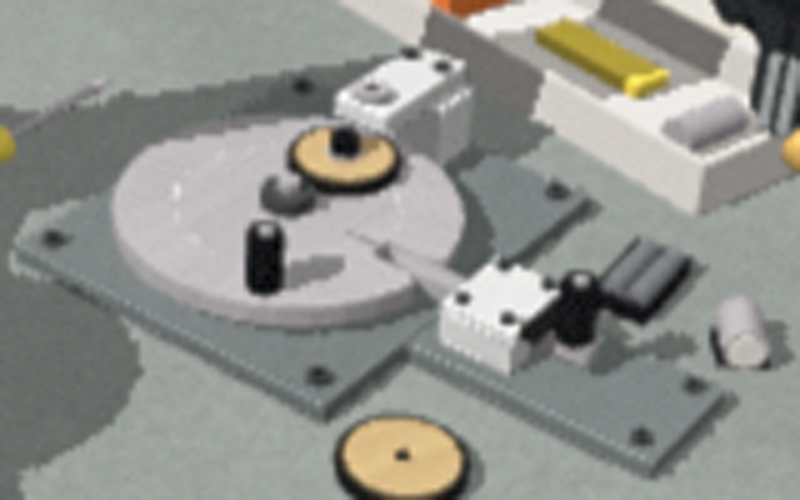

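The bar nose is in the slot near (385,255), the knob at (580,280) stands against the guide's buffer, and the bystanders are where they were. I'll check the knob's distance and hand in if it agrees.

Run:
```python
from h import *
s=snap('side'); p=plane(s,285+580/5-.4,175+279/5-.4,.065); p0=plane(s,285+638/5-.4,175+303/5-.4,.065)
d=np.linalg.norm(p[:2]-[.5895,-.0477]); print('knob out',d,'moved',np.linalg.norm(p-p0))
if d<.1815: print(workorder.hand_in())
```

```text
knob out 0.1760766762127081 moved 0.030827080843837038
the job is handed in; nothing more can be done
None
```

The job is handed in: the plate is turned square to the bar, the bar is pushed home against its buffer in the slot, and the hand is clear. The last camera look put the knob at 176 mm from the axis (179 mm is home), but the judge gave no verdict back.

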